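# Tip the spent knives into the sharps box

## Robot

A 6-joint arm with a two-finger parallel gripper is mounted at the origin on the work surface. World frame = base frame: x ahead of the robot, y to its left, z up, the work surface at z = 0. Lengths are in m, angles in rad, forces in N, time in s.
With the tool pointing down it reaches from about 0.35 to 0.975 m from the base axis. Payload 4.9 kg.
Tool frame: the origin (TCP) lies at the very end of the fingers, on their centre line; the grasp point (between the pads) lies 19 mm behind it; z points along the fingers, y is the line along which they close (so a half turn about z gives the same grasp; the last joint's range is limited). The gripper opens to 85 mm and grips with 20 to 120 N. Pads are 22 mm wide; open, the fingers measure 114 mm over their backs; the gripper's body (76 mm by 85 mm) begins 54 mm behind the grasp point. The pads swing forward as they close: fully open they stand 13 mm farther back than shut.
Start: joints at [1.176, 0.053, 1.613, -0, 1.476, -0.119], TCP at [0.17, 0.601, 0.231] pointing down, gripper open.
Joint ranges: [-3.01, 3.01], [-1.01, 2.22], [0.06, 2.58], [-1.02, 4.17], [0.09, 2.62], [-3.14, 3.14]. Speed limits (rad/s): [2.57, 2.57, 3.14, 3.14, 3.14, 3.14].

## Interface

Orientations are given as a rotation vector (axis times angle).
In Python, from station import ctrl, imaging gives the robot as it stands.
- The arm moves only by the tool play_rows, never from a script. Its argument "series" is a list of rows, each a list of 3 entries, a list of its own where there are three numbers: the opening, from 0 (shut) to 1 (fully open), then the shift along the tool's x, y, z each as a share of 0.05 m, from -1 to 1, then the turn, a rotation vector about the tool's x, y, z each as a share of 8 degrees, from -1 to 1. In form: [[grip, [dx, dy, dz], [ax, ay, az]], ...]. A call has 1 to 8 rows; each row shifts and turns the commanded pose from where the row before left it, along the tool's axes as they then stand; what a row does not reach is not made up. A row lasts 1/8 s, in which the tool goes at most 62.5 mm and 10.7 degrees, less where a joint would pass 70% of its speed; a pose out of reach is approached as far as the arm can. A call with a number of a shift or a turn outside -1 to 1 is refused whole. A call with a gripper value outside its range is refused whole. The fingers move at their own pace and stop on an object; "force" is the grip in N (left out, the last holds). Time passes only in rows, so rows that do not move let the fingers close. It gives the time, the measured TCP pose, the force, the opening and the grip force at its end, in the units of the state.
- ctrl.get_obs(): the state, without advancing time (a new reading comes with each control period).
- imaging.get_image(name): name is "scene" or "top"; returns a dict with "color" (384x512x3 uint8, blue, green, red), "fx", "fy", "cx", "cy" (pixels), "extrinsics" (4x4, takes a point from world to camera coordinates). Camera axes: x right, y down, z forward; pixel columns grow to the right and rows downward; lengths in m; the calibration is good to about 2 mm. A picture is of the moment at which its call begins. There is no depth.
- ctrl.finish_job(): hands the job in; it is judged then, once.
The state is a dict: "t": time; "q": joint angles; "dq": joint speeds; "effort": joint torques, N m; "tool_pos": TCP position; "tool_rot": TCP orientation; "contact_force": force on the tool from outside, world axes, zero at the start; "wrist_torque": the same for the moment, N m; "opening": finger opening in m; "grip_force": force on a finger pad.
Only numpy, scipy, OpenCV 4.12 (cv2) and the standard library are available. Lean on these libraries where they do the work, as an engineer would, in place of code of your own. Each camera call takes 0.05 s, during which the arm holds its last target. There are 200 camera calls.

## Task

Empty the steel tray of spent carving knives into the blade disposal box: lift the tray by its black grip, turn it so the knives lie along the slot in the box's lid, and tip all three in over the tray's low side without touching the knives themselves. Then put the empty tray back flat on its rubber mat and shut the box's flap fully, leaving the other things on the bench where they are.

Things in the scene. Friction and masses are not known exactly. Their poses are not given: they have to be found in the camera images.
- tray_grip (a point): Centre of the black grip (14 mm thick along x, 64 long along y, 38 high) on top of the 38 mm high back wall of the loose steel tray (0.22 kg, 166 mm long along y); 53 mm above the tray's underside. z up; -x points across the tray to its low pouring side. Flat floor, 2.5 mm thick, from x = -44 to -1 mm; the knives lie on it side by side along y, tops 12 mm above the underside.
- tray_lip (a point): Middle of the tray's straight pouring edge, 166 mm long along y, 69 mm to -x of the grip's centre and 45 mm below it (8 mm above the underside); axes as the grip's. Between it and the floor an apron rises outwards at 12 degrees. The tray's ends are closed by walls 24 mm high at the floor, 17 mm at the apron.
- mat: Grey-black rubber work mat fixed to the bench, 200 mm (x) by 260 mm (y), 3 mm thick; origin at the centre of its underside. The tray stands on it at the start, long side about along the mat's y.
- sharps_box: White blade disposal box with a grey lid, screwed to the bench: 120 mm (x) by 230 mm (y) by 110 mm high, walls and lid 4 mm, hollow. Origin at the centre of its underside. The slot in the lid is 24 mm wide (x from -12 to +12 mm) and 180 mm long (y from -90 to +90 mm), centred.
- slot (a point): Centre of the slot, level with the top of the lid (110 mm above the bench); axes as the box: y along the slot, x across it, the flap's hinge on the -x side (roughly the robot's side).
- flap (a joint): Angle of the grey flap over the slot, rad: 0 = shut flat on the lid, 1.57 = upright, stop at 1.95 (leaning to -x). Plate 40 mm deep, 192 mm long (y), 3 mm thick, hinged at the lid's top along the slot's -x edge (x = -12 mm); shut, it reaches x = +28 mm. Its stiff hinge (0.025 N m) keeps it where it is left, so it must be pushed fully down. Open, it is a backstop behind the slot.
- flap_edge (a point): Middle of the flap's free edge, 40 mm from the hinge; there is a 4 mm high finger rib, 60 mm long, along it.
- knife1: Knife 1: spent disposable carving knife, in the tray at the start; 140 mm long, round handle 9 mm in diameter over 108 mm, thin blade at one end; 16 g. Origin at mid length on its axis; y along it. It rolls sideways on slopes over about 25 degrees and hardly slides lengthwise. Not to be touched with the fingers.
- knife2: Knife 2: spent disposable carving knife, in the tray at the start; 140 mm long, round handle 9 mm in diameter over 108 mm, thin blade at one end; 16 g. Origin at mid length on its axis; y along it. It rolls sideways on slopes over about 25 degrees and hardly slides lengthwise. Not to be touched with the fingers.
- knife3: Knife 3: spent disposable carving knife, in the tray at the start; 140 mm long, round handle 9 mm in diameter over 108 mm, thin blade at one end; 16 g. Origin at mid length on its axis; y along it. It rolls sideways on slopes over about 25 degrees and hardly slides lengthwise. Not to be touched with the fingers.
- jar1: Bystander: small white lidded jar, 45 mm across, 42 mm high, loose; origin at the centre of its underside. Leave it alone.
- jar2: Bystander: low grey-lidded jar, 51 mm across, 38 mm high, loose; origin at the centre of its underside. Leave it alone.
- model: Bystander: round plaster dental model, 66 mm across, 26 mm high, loose; origin at the centre of its underside. Leave it alone.
- palette: Bystander: white ceramic palette slab, 90 x 70 x 9 mm, loose; origin at the centre of its underside. Leave it alone.
- die_box: Bystander: dark carton, 60 x 75 x 40 mm, loose; origin at the centre of its underside. Leave it alone.
- drops: Bystander: small brown glass bottle, 32 mm across, 75 mm high, loose; origin at the centre of its underside. Leave it alone.
Not all that is in view belongs to the job. What is shaped like the part that bears tray_grip but purple is not meant.

How it is judged:
On the way:
1. all three knives lie inside the box, below its lid, with the flap still open (x of knife1 in the frame of sharps_box between -0.056 and 0.056 m and y of knife1 in the frame of sharps_box between -0.111 and 0.111 m and z of knife1 in the frame of sharps_box between 0 and 0.08 m and x of knife2 in the frame of sharps_box between -0.056 and 0.056 m and y of knife2 in the frame of sharps_box between -0.111 and 0.111 m and z of knife2 in the frame of sharps_box between 0 and 0.08 m and x of knife3 in the frame of sharps_box between -0.056 and 0.056 m and y of knife3 in the frame of sharps_box between -0.111 and 0.111 m and z of knife3 in the frame of sharps_box between 0 and 0.08 m and value of joint flap above 0.5 rad), for 0.2 s.
At the end, for the whole second after the job is handed in: All three knives lie inside the sharps box (centres less than 80 mm above its underside), its flap is shut (under 0.06 rad), and the empty tray, released, stands flat on the mat (tilt under 0.1 rad, grip within 100 mm across and 130 mm along of the mat's centre) (x of knife1 in the frame of sharps_box between -0.056 and 0.056 m and y of knife1 in the frame of sharps_box between -0.111 and 0.111 m and z of knife1 in the frame of sharps_box between 0 and 0.08 m and x of knife2 in the frame of sharps_box between -0.056 and 0.056 m and y of knife2 in the frame of sharps_box between -0.111 and 0.111 m and z of knife2 in the frame of sharps_box between 0 and 0.08 m and x of knife3 in the frame of sharps_box between -0.056 and 0.056 m and y of knife3 in the frame of sharps_box between -0.111 and 0.111 m and z of knife3 in the frame of sharps_box between 0 and 0.08 m and x of tray_grip in the frame of mat between -0.1 and 0.1 m and y of tray_grip in the frame of mat between -0.13 and 0.13 m and z of tray_grip in the frame of mat between 0.05 and 0.062 m and angle between tray_grip's own z axis and vertical below 0.1 rad and value of joint flap below 0.06 rad); the robot touches nothing.
It fails at once if the fingers touch a knife (contact force between the fingers and knife1 above 0.3 N or contact force between the fingers and knife2 above 0.3 N or contact force between the fingers and knife3 above 0.3 N).
It fails at once if a bystander is shifted by more than 30 mm or knocked over (distance of any of jar1, jar2, model, palette, die_box, drops from where it was at the start of the episode above 0.03 m or angle between any of jar1, jar2, model, palette, die_box, drops's own z axis and vertical above 0.5 rad).
It also fails if it takes over 67 s, if anything falls off the work surface, if the arm or the gripper's body presses on something with over 40 N, if the wrist force passes 120 N, or if a joint passes its speed limit or range.

## Working session

There is one attempt and no reset: what is moved stays moved. The work goes in short steps, Python scripts to look and compute and a tool call to move; the robot and the scene stay as the last step left them, time stands still between calls to the robot, and variables do not carry over. Pictures are saved under pics/ and viewed, at most 10 in all, crops included, and the job is handed in when it is done.

Besides the shell and the picture viewer there is one more tool, called after "Request:" by a JSON object that holds its "op" and its "data". play_rows: Moves the arm, as the interface text tells. Shift numbers are shares of 0.05 m and turn numbers shares of 8 degrees, none past 1 either way. Its arguments: {"type":"object","properties":{"series":{"type":"array"},"force":{"type":"number"}},"required":["series"]}

```bash
ls; mkdir -p pics
cat > h.py <<'E'
import numpy as np, cv2
from scipy.spatial.transform import Rotation as R
from station import ctrl, imaging
def cam(n):
    d=imaging.get_image(n); return d
def proj(d,p):
    c=d["extrinsics"]@np.append(p,1); return d["fx"]*c[0]/c[2]+d["cx"], d["fy"]*c[1]/c[2]+d["cy"]
def ray(d,u,v,z):
    E=d["extrinsics"]; r=E[:3,:3].T@np.array([(u-d["cx"])/d["fx"],(v-d["cy"])/d["fy"],1]); o=-E[:3,:3].T@E[:3,3]
    return o+r*(z-o[2])/r[2]
E
python3 - <<'E'
from h import *
for n in("scene","top"):
    d=cam(n); cv2.imwrite(f"pics/{n}0.png",cv2.resize(d["color"],(800,600)) if 1 else 0)
    E=d["extrinsics"]; print(n,d["fx"],d["cx"],d["cy"],np.round(-E[:3,:3].T@E[:3,3],3)); print(np.round(E[:3,:3],2))
s=ctrl.get_obs(); print(s["t"],s["tool_pos"],s["tool_rot"],s["opening"])
print(R.from_rotvec(s["tool_rot"]).as_matrix().round(3))
E
```

```text
pics
scene 438.64880422731875 250.68813016144057 189.71099540546768 [ 1.224 -1.319  1.067]
[[ 0.86  0.5  -0.01]
 [ 0.27 -0.47 -0.84]
 [-0.43  0.72 -0.54]]
top 364.64383468693336 258.14248589798444 194.94368777370934 [ 0.197 -0.01   1.303]
[[ 0.01 -1.    0.  ]
 [-0.98 -0.01 -0.18]
 [ 0.18 -0.   -0.98]]
0.1 [0.16999159 0.60085374 0.23016448] [-4.31798780e-01 -3.11126228e+00  2.83271010e-03] 0.08504503197468634
[[-0.962  0.272 -0.001]
 [ 0.272  0.962 -0.002]
 [ 0.    -0.002 -1.   ]]
```

View pics/scene0.png

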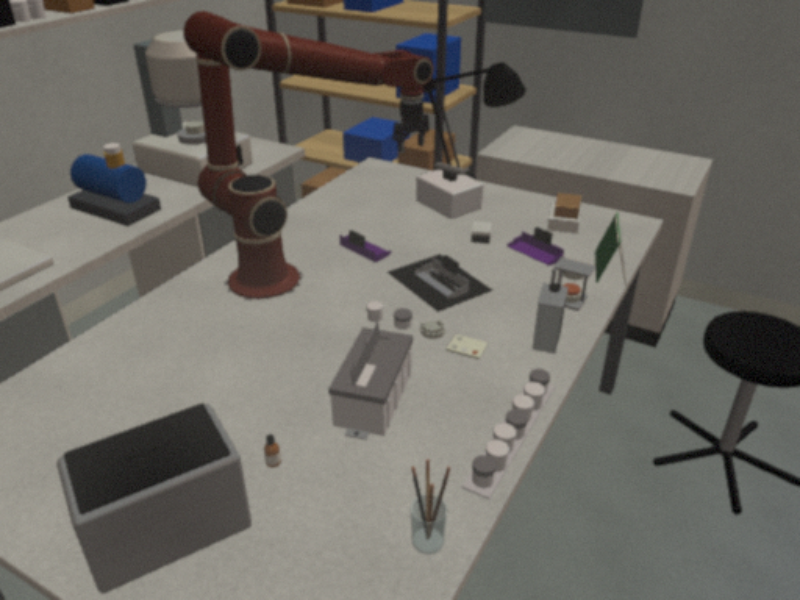

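View pics/top0.png

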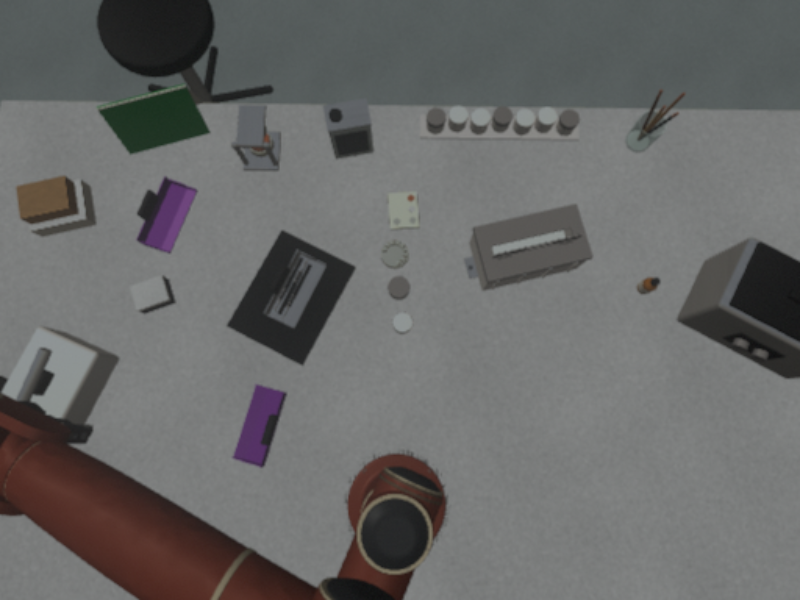

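Scene: the steel tray is on its black mat, at top view (295,288) and scene (445,278), both in 800x600 pixels. The box is at top (530,247) with its flap upright or leaning back.

What could be taken for tray_grip:
- Black grip on the steel tray, top ~(280,285).
- Grip on a purple tray, top (150,205).
- Grip on a purple tray, top (270,430).

I choose the one on the steel tray and check it in a close crop.

Run:
```python
from h import *
t=cam("top")["color"]; s=cam("scene")["color"]
g=lambda im,a,b,w,h,k: cv2.resize(cv2.convertScaleAbs(im[b:b+h,a:a+w],alpha=1.6),None,fx=k,fy=k,interpolation=cv2.INTER_CUBIC)
A=g(t,140,145,100,90,4); B=g(t,290,120,100,70,4)[:280]; C=g(s,240,150,100,60,4); D=g(s,200,190,100,90,4)
im=np.zeros((600,800,3),np.uint8)
im[:360,:400]=A; im[:280,400:]=B; im[360:600,:400]=C; im[280:600,400:]=D[:320]
cv2.imwrite("pics/crop1.png",im)
```

```text
(no output)
```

View pics/crop1.png

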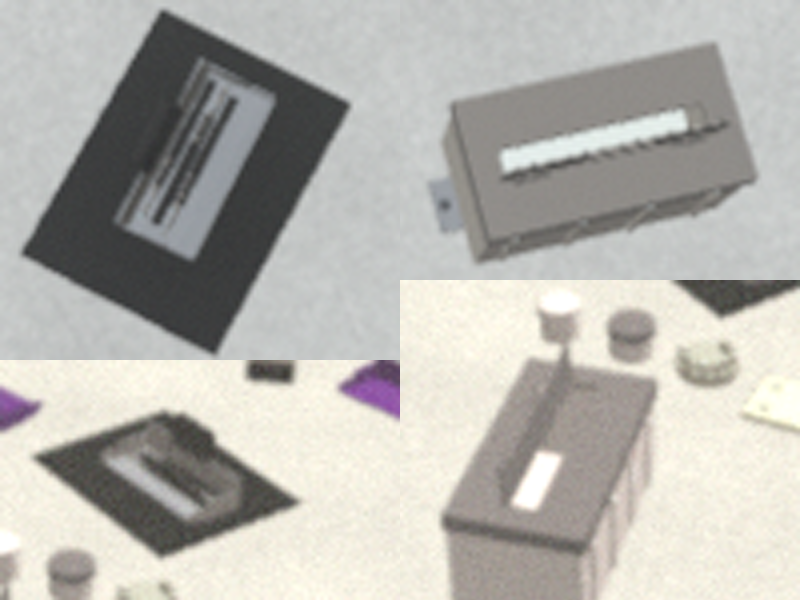

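The crop confirms it: a black grip on the back wall of the steel tray, with the low lip facing lower right (towards -y, slightly -x). The flap stands on the robot's side of the slot. Next I measure the poses.

```bash
cat >> h.py <<'E'
def crn(im,pts):
    g=cv2.cvtColor(im,cv2.COLOR_BGR2GRAY); p=np.array(pts,np.float32).reshape(-1,1,2)
    return cv2.cornerSubPix(g,p.copy(),(3,3),(-1,-1),(3,30,.01)).reshape(-1,2)
def toolrows(s,p,yaw): # shift in tool frame (units of .05 m) and yaw change of tool y axis (deg)
    M=R.from_rotvec(s["tool_rot"]).as_matrix(); d=np.array(p)-s["tool_pos"]
    return (M.T@d)/.05, yaw-np.degrees(np.arctan2(M[1,1],M[0,1]))
E
python3 - <<'E'
from h import *
d=cam("top"); im=d["color"]; e=cam("scene")
A=lambda x,y:(x/4+140-.4,y/4+145-.4); B=lambda x,y:((x-400)/4+290-.4,y/4+120-.4)
raw=[A(162,10),A(350,103),A(215,353),A(22,253), A(275,95),A(195,262),A(205,57),A(115,222), B(450,103),B(715,42),B(755,180)]
sub=crn(im,raw); print(np.round(np.c_[raw,sub],1))
z=[.003]*4+[.015]*2+[.041]*2+[.11]*3
P=np.array([ray(d,u,v,h) for (u,v),h in zip(sub,z)]); print(P.round(4))
m=P[:4].mean(0); print("mat",m, [np.linalg.norm(P[i]-P[(i+1)%4]).round(3) for i in range(4)])
l=P[4:6].mean(0); a=P[4]-P[5]; L=np.linalg.norm(a[:2]); a/=np.linalg.norm(a); x=np.array([a[1],-a[0],0]); 
b=P[6]-P[7];print("lip",l,L,"yaw x",np.degrees(np.arctan2(x[1],x[0])),"backyaw",np.degrees(np.arctan2(-b[0],b[1])),np.linalg.norm(b),"grip",l+.069*x, "backmid",P[6:8].mean(0))
y=P[8]-P[9]; c=(P[8]+P[10])/2; print("box yaw",np.degrees(np.arctan2(-y[0],y[1])),np.linalg.norm(y),np.linalg.norm(P[10]-P[9]),"centre",c)
g=l+.069*x; g[2]=.056
print("grip proj top/scene",proj(d,g),proj(e,g))
# grip: darkest low-brightness blob inside mat, and slot outline
G=cv2.cvtColor(im,cv2.COLOR_BGR2GRAY); 
print(G[172:192,168:190])
E
```

```text
[[180.1 147.1 180.2 146.8]
 [227.1 170.4 227.2 170.6]
 [193.4 232.8 193.3 233.3]
 [145.1 207.8 144.6 207.9]
 [208.4 168.4 208.5 169.1]
 [188.4 210.1 187.6 209.6]
 [190.8 158.8 189.5 158.7]
 [168.4 200.1 170.7 201.7]
 [302.1 145.4 301.9 145.2]
 [368.4 130.1 368.5 130.2]
 [378.4 164.6 378.8 164.9]]
[[ 0.6195  0.2797  0.003 ]
 [ 0.5307  0.1028  0.003 ]
 [ 0.2994  0.2168  0.003 ]
 [ 0.3886  0.3959  0.003 ]
 [ 0.5323  0.1698  0.015 ]
 [ 0.3825  0.2386  0.015 ]
 [ 0.5632  0.2356  0.041 ]
 [ 0.406   0.2944  0.041 ]
 [ 0.5959 -0.1592  0.11  ]
 [ 0.6532 -0.3896  0.11  ]
 [ 0.5297 -0.419   0.11  ]]
mat [0.45956157 0.24880732 0.003     ] [np.float64(0.198), np.float64(0.258), np.float64(0.2), np.float64(0.259)]
lip [0.45739798 0.2041878  0.015     ] 0.16493896787223622 yaw x -114.66377361219298 backyaw -110.51263673565701 0.16777105391878352 grip [0.42860479 0.14148252 0.015     ] backmid [0.4845935  0.26498087 0.041     ]
box yaw 13.963298593833532 0.23747631707648056 0.12700196132949215 centre [ 0.56278133 -0.28907429  0.11      ]
grip proj top/scene (np.float64(214.0096540488298), np.float64
[... 766 characters left out ...]
56 40 49]
 [38 38 38 37 38 39 41 38 38 35 32 34 39 53 60 44 40 57 68 42 39 49]
 [40 37 38 37 38 38 39 40 38 36 34 35 48 58 53 39 49 65 58 38 42 49]
 [38 39 37 37 38 40 40 38 34 33 33 40 55 66 58 44 62 68 44 38 46 50]
 [38 38 38 37 37 35 37 34 33 31 37 48 66 73 53 53 70 58 38 42 51 44]
 [39 39 37 39 37 35 34 34 34 33 40 55 66 62 48 60 70 44 37 46 51 38]
 [39 38 37 38 38 37 39 38 35 34 46 62 65 48 60 78 58 39 43 51 44 39]
 [38 38 37 37 36 38 46 55 44 44 59 70 59 48 70 77 44 38 55 65 43 48]
 [39 37 38 37 39 45 59 60 51 55 66 62 48 61 79 59 38 42 57 59 48 66]
 [38 36 38 38 38 55 70 53 50 66 77 53 51 75 76 44 37 49 60 47 54 80]
 [38 38 39 38 45 62 66 50 55 74 84 62 67 82 60 37 45 62 57 50 70 93]]
```

Run:
```python
from h import *
s=ctrl.get_obs(); print(toolrows(s,[.486,.266,.15],65))
```

```text
(array([-7.90438821, -4.72838167,  1.62056713]), np.float64(-9.196135437174135))
```

Request:
{"op": "play_rows", "data": {"series": [[1, [-0.8, -0.47, 0], [0, 0, 0]], [1, [-0.8, -0.47, 0], [0, 0, 0]], [1, [-0.8, -0.47, 0], [0, 0, 0]], [1, [-0.8, -0.47, 0], [0, 0, 0]], [1, [-0.8, -0.47, 0], [0, 0, 0]], [1, [-0.8, -0.47, 0.2], [0, 0, 0]], [1, [-0.8, -0.47, 0.3], [0, 0, 0]], [1, [-0.8, -0.47, 0.4], [0, 0, 0]]]}}

```text
t: 1.3
tool_pos: [0.4282, 0.3323, 0.1866]
tool_rot: [0.432, 3.11, 0.002]
contact_force: [0.9, 0.1, -0.6]
opening: 0.0851
grip_force: 0.0
```

Request:
{"op": "play_rows", "data": {"series": [[1, [-0.8, -0.48, 0.3], [0, 0, 0]], [1, [-0.7, -0.48, 0.3], [0, 0, 0]], [1, [0, 0, 0], [0, 0, 0.6]], [1, [0, 0, 0], [0, 0, 0.55]], [1, [0, 0, 0], [0, 0, 0]]]}}

```text
t: 1.92
tool_pos: [0.486, 0.2666, 0.1563]
tool_rot: [-0.679, -3.067, 0.0]
contact_force: [0.0, -0.5, 0.1]
opening: 0.0857
grip_force: 0.0
```

Run:
```python
from h import *
s=ctrl.get_obs(); print(s["t"],s["tool_pos"],s["q"],toolrows(s,[.486,.266,.042],65))
e=cam("scene"); im=e["color"]; 
for z in (.056,.075): print(proj(e,[.486,.266,z]))
c=cv2.resize(cv2.convertScaleAbs(im[120:210,230:350],alpha=1.6),None,fx=6,fy=6,interpolation=cv2.INTER_CUBIC)
cv2.imwrite("pics/crop2.png",c)
```

```text
1.925 [0.48603763 0.26656528 0.15626213] [ 3.67399222e-01 -5.71605587e-02  1.85048260e+00 -1.32732864e-05
  1.34838590e+00 -7.67659283e-01] (array([-0.00425128, -0.01035683,  2.28524334]), np.float64(-0.03422986235736403))
(np.float64(287.6711274659255), np.float64(169.01150087535265))
(np.float64(287.8316999201554), np.float64(165.40236585017828))
```

View pics/crop2.png

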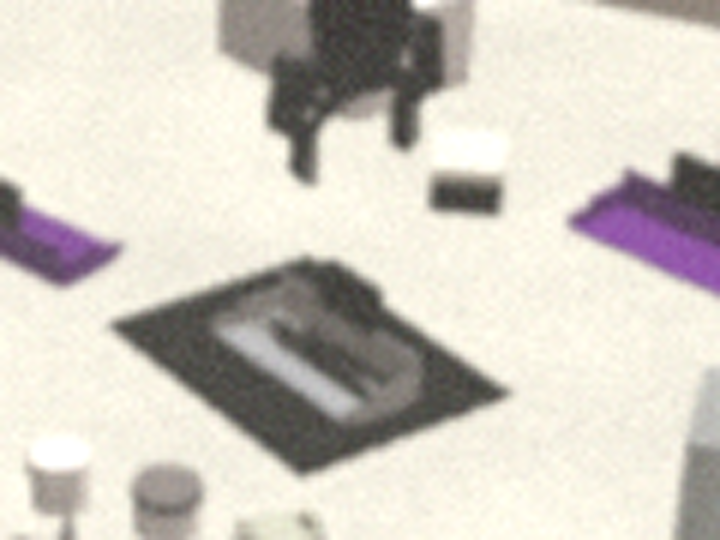

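Crop: the grip spans (300–385, 258–315), centred on camera pixel (287.5,168). The predicted pixel is (287.7,169), so they match. The open fingers straddle it from above, so I descend and grip.

Request:
{"op": "play_rows", "data": {"series": [[1, [0, 0, 0.6], [0, 0, 0]], [1, [0, 0, 0.6], [0, 0, 0]], [1, [0, 0, 0.6], [0, 0, 0]], [1, [0, 0, 0.45], [0, 0, 0]], [1, [0, 0, 0], [0, 0, 0]], [1, [0, 0, 0], [0, 0, 0]]]}}

```text
t: 2.72
tool_pos: [0.4867, 0.2671, 0.0449]
tool_rot: [0.679, 3.066, 0.001]
contact_force: [0.5, -0.3, -0.3]
opening: 0.0853
grip_force: 0.0
```

Request:
{"op": "play_rows", "data": {"series": [[0, [0, 0, 0], [0, 0, 0]], [0, [0, 0, 0], [0, 0, 0]], [0, [0, 0, 0], [0, 0, 0]], [0, [0, 0, 0], [0, 0, 0]], [0, [0, 0, 0], [0, 0, 0]], [0, [0, 0, 0], [0, 0, 0]]], "force": 80}}

```text
t: 3.48
tool_pos: [0.4864, 0.267, 0.0442]
tool_rot: [0.68, 3.066, 0.001]
contact_force: [1.0, 1.7, 1.3]
opening: 0.0127
grip_force: 77.9
```

Request:
{"op": "play_rows", "data": {"series": [[0, [0, 0, -0.2], [0, 0, 0]], [0, [0, 0, -0.4], [0, 0, 0]], [0, [0, 0, -0.6], [0, 0, 0]], [0, [0, 0, -0.8], [0, 0, 0]], [0, [0, 0, -0.8], [0, 0, 0]], [0, [0, 0, -0.8], [0, 0, 0]], [0, [0, 0, -0.5], [0, 0, 0]], [0, [0, 0, -0.2], [0, 0, 0]]]}}

```text
t: 4.47
tool_pos: [0.4866, 0.2669, 0.262]
tool_rot: [0.679, 3.064, 0.003]
contact_force: [0.9, 0.4, -2.2]
opening: 0.013
grip_force: 78.2
```

```bash
cat >> h.py <<'E'
BC=np.array([.563,-.289]); BY=np.radians(14)
bx=np.array([np.cos(BY),np.sin(BY),0]); by=np.array([-np.sin(BY),np.cos(BY),0])
def tcp_for_lip(lx,ly,lz,th,gz=.0118):
    """TCP for lip at box coords, tilt th deg; grip centre gz behind TCP"""
    t=np.radians(th); zt=-np.sin(t)*bx+np.cos(t)*np.array([0,0,1]); xt=np.cos(t)*bx+np.sin(t)*np.array([0,0,1])
    lip=np.append(BC,0)+lx*bx+ly*by+np.array([0,0,lz])
    return lip+.069*xt+.045*zt-gz*zt
E
python3 - <<'E'
from h import *
s=ctrl.get_obs(); print(s["t"],s["tool_pos"],s["wrist_torque"])
p=tcp_for_lip(.006,0,.175,0); print(p,toolrows(s,p,14))
d=cam("top"); e=cam("scene")
for n,c in(("top",d),("scene",e)):
  for ang in(1.57,1.95):
    print(n,ang,[np.round(proj(c,np.append(BC,.11)-.012*bx+sy*.096*by+.04*(np.cos(ang)*bx+np.sin(ang)*np.array([0,0,1]))),1) for sy in(1,-1)])
  print([np.round(proj(c,np.append(BC,.11)+sx*.012*bx+sy*.09*by),1) for sx,sy in((1,1),(1,-1),(-1,-1),(-1,1))])
k=lambda im,a,b,w,h,f: cv2.resize(cv2.convertScaleAbs(im[b:b+h,a:a+w],alpha=1.6),None,fx=f,fy=f,interpolation=cv2.INTER_CUBIC)
im=np.zeros((600,800,3),np.uint8); im[:600,:400]=k(e["color"],230,110,80,120,5); im[:280,400:]=k(d["color"],290,120,100,70,4); im[280:600,400:]=k(e["color"],200,190,100,80,4)
cv2.imwrite("pics/crop3.png",im)
E
```

```text
4.475 [0.48657243 0.26690735 0.26195804] [0.03977733 0.00929846 0.02590962]
[ 0.63577218 -0.27085586  0.2082    ] (array([-7.24678071, -8.48951557,  1.07154069]), np.float64(-50.999442530859014))
top 1.57 [array([315.6, 161.3]), array([371.8, 148.4])]
top 1.95 [array([316.7, 165.8]), array([372.8, 152.9])]
[array([313.6, 157.5]), array([364.5, 145.9]), array([366.5, 152.4]), array([315.5, 164.2])]
scene 1.57 [array([242.7, 205.1]), array([225.5, 237.1])]
scene 1.95 [array([238.8, 205.1]), array([221.3, 237. ])]
[array([248.6, 215.9]), array([233.4, 246.5]), array([226.6, 245.3]), array([242.4, 214.9])]
```

View pics/crop3.png

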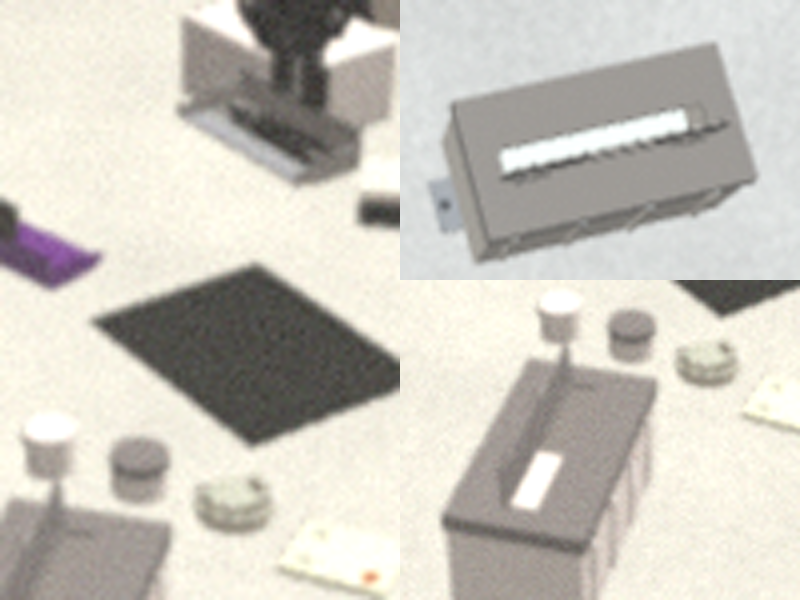

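Tray held level with the three knives in it, mat free at crop (250,350). The slot and flap match the prediction, with the flap at about 1.75 rad. I carry the tray over the box.

Request:
{"op": "play_rows", "data": {"series": [[0, [-0.19, -0.23, 0], [0, 0, 0]], [0, [-0.39, -0.46, 0], [0, 0, 0]], [0, [-0.58, -0.68, 0], [0, 0, 0]], [0, [-0.615, -0.72, 0], [0, 0, 0]], [0, [-0.615, -0.72, 0], [0, 0, 0]], [0, [-0.615, -0.72, 0], [0, 0, 0]], [0, [-0.615, -0.72, 0], [0, 0, 0]], [0, [-0.615, -0.72, 0], [0, 0, 0]]]}}

```text
t: 5.58
tool_pos: [0.572, -0.0503, 0.2567]
tool_rot: [-0.68, -3.064, 0.0]
contact_force: [-0.1, -0.0, -3.2]
opening: 0.0129
grip_force: 78.3
```

Request:
{"op": "play_rows", "data": {"series": [[0, [-0.615, -0.72, 0], [0, 0, 0]], [0, [-0.615, -0.72, 0], [0, 0, 0]], [0, [-0.615, -0.72, 0], [0, 0, 0]], [0, [-0.58, -0.68, 0], [0, 0, 0]], [0, [-0.39, -0.46, 0], [0, 0, 0]], [0, [-0.19, -0.23, 0], [0, 0, 0]]]}}

```text
t: 6.32
tool_pos: [0.6332, -0.2734, 0.2563]
tool_rot: [-0.682, -3.062, -0.001]
contact_force: [-0.0, 0.9, -2.9]
opening: 0.0131
grip_force: 78.3
```

Request:
{"op": "play_rows", "data": {"series": [[0, [0, 0, 0], [0, 0, 0.5]], [0, [0, 0, 0], [0, 0, 0.9]], [0, [0, 0, 0], [0, 0, 0.95]], [0, [0, 0, 0], [0, 0, 0.95]], [0, [0, 0, 0], [0, 0, 0.95]], [0, [0, 0, 0], [0, 0, 0.9]], [0, [0, 0, 0], [0, 0, 0.7]], [0, [0, 0, 0], [0, 0, 0.52]]]}}

```text
t: 7.32
tool_pos: [0.6337, -0.2708, 0.2576]
tool_rot: [-1.934, -2.473, 0.0]
contact_force: [-0.8, -0.2, -3.2]
opening: 0.0129
grip_force: 78.3
```

Request:
{"op": "play_rows", "data": {"series": [[0, [0, 0, 0], [0, 0, 0]], [0, [0, 0, 0], [0, 0, 0]]]}}

```text
t: 7.58
tool_pos: [0.6341, -0.2712, 0.2582]
tool_rot: [-1.931, -2.477, 0.0]
contact_force: [0.3, 0.4, -3.3]
opening: 0.0129
grip_force: 78.3
```

Run:
```python
from h import *
s=ctrl.get_obs(); print(s["t"],s["tool_pos"],s["q"])
for a in((.006,0,.2,0),(.006,0,.16,16),(.006,0,.118,16),(.006,0,.118,60)):
  p=tcp_for_lip(*a); print(p.round(4),toolrows(s,p,14))
print(R.from_rotvec(s["tool_rot"]).as_matrix().round(3))
d=cam("top"); e=cam("scene")
k=lambda im,a,b,w,h,f: cv2.resize(cv2.convertScaleAbs(im[b:b+h,a:a+w],alpha=1.6),None,fx=f,fy=f,interpolation=cv2.INTER_CUBIC)
im=np.hstack([k(d["color"],290,90,100,120,4),k(e["color"],200,140,100,120,4)])
cv2.imwrite("pics/crop4.png",im)
p=s["tool_pos"]+[0,0,.0118]
for sg in (1,-1):
  q=p-.069*bx-[0,0,.045]+sg*.083*by
  u,v=proj(d,q); a,b=proj(e,q); print("lip end",((u-290)*4,(v-90)*4),((a-200)*4+400,(b-140)*4))
```

```text
7.575 [ 0.6341095  -0.27118355  0.25822803] [-5.11921112e-01  1.89184612e-01  1.42004540e+00  4.45258113e-06
  1.53343756e+00 -7.58176795e-01]
[ 0.6358 -0.2709  0.2332] (array([-0.00212181,  0.03423712,  0.50053265]), np.float64(-0.1094182063126734))
[ 0.6243 -0.2737  0.2109] (array([-0.00200093, -0.20189821,  0.94605926]), np.float64(-0.1094182063126734))
[ 0.6243 -0.2737  0.1689] (array([-0.0026245 , -0.20124517,  1.78605877]), np.float64(-0.1094182063126734))
[ 0.5744 -0.2862  0.1944] (array([-2.83398305e-04, -1.23019708e+00,  1.27840242e+00]), np.float64(-0.1094182063126734))
[[-0.244  0.97  -0.001]
 [ 0.97   0.244  0.001]
 [ 0.001 -0.001 -1.   ]]
lip end (np.float64(128.7213561105334), np.float64(234.75744709896492)) (np.float64(582.6285048432208), np.float64(201.57710271131134))
lip end (np.float64(335.12652766431324), np.float64(187.77094951869424)) (np.float64(523.0187997959072), np.float64(309.17807389393624))
```

View pics/crop4.png

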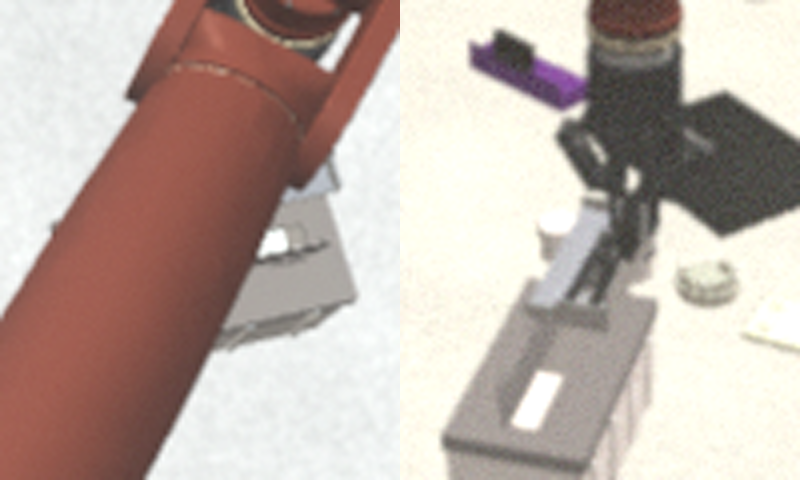

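Tray is over the slot and parallel to it. Its lip ends at crop (338,188) top and (582,200)–(530,305) scene agree with the prediction. Now a partial tilt of 16°, then down to the slot.

Request:
{"op": "play_rows", "data": {"series": [[0, [0, 0, 0], [-0.4, 0, 0]], [0, [0, 0, 0], [-0.8, 0, 0]], [0, [0, 0, 0], [-0.6, 0, 0]], [0, [0, 0, 0], [-0.2, 0, 0]], [0, [0, -0.1, 0.2], [0, 0, 0]], [0, [0, -0.15, 0.4], [0, 0, 0]], [0, [0, -0.2, 0.5], [0, 0, 0]]]}}

```text
t: 8.55
tool_pos: [0.6283, -0.2727, 0.1979]
tool_rot: [1.816, 2.328, 0.326]
contact_force: [1.2, 0.4, -2.6]
opening: 0.0128
grip_force: 78.5
```

Request:
{"op": "play_rows", "data": {"series": [[0, [0, -0.15, 0.35], [0, 0, 0]], [0, [0, -0.085, 0.21], [0, 0, 0]], [0, [0, 0, 0], [0, 0, 0]], [0, [0, 0, 0], [0, 0, 0]]]}}

```text
t: 9.05
tool_pos: [0.6254, -0.2743, 0.1709]
tool_rot: [1.815, 2.325, 0.327]
contact_force: [0.5, 1.1, -3.0]
opening: 0.0127
grip_force: 78.5
```

```bash
cat >> h.py <<'E'
def lipnow(s,gz=.0118):
    M=R.from_rotvec(s["tool_rot"]).as_matrix(); l=s["tool_pos"]+M@np.array([0,-.069,.045-gz]); g=l-np.append(BC,0)
    return np.round([g@bx,g@by,l[2],np.degrees(np.arctan2(M[2,1],-M[2,2]))],4)
E
python3 - <<'E'
from h import *
s=ctrl.get_obs(); print(s["t"],s["tool_pos"],lipnow(s),s["contact_force"])
e=cam("scene")
k=lambda im,a,b,w,h,f: cv2.resize(cv2.convertScaleAbs(im[b:b+h,a:a+w],alpha=1.6),None,fx=f,fy=f,interpolation=cv2.INTER_CUBIC)
cv2.imwrite("pics/crop5.png",k(e["color"],200,170,90,90,6))
E
```

```text
9.05 [ 0.62544046 -0.27426874  0.17089559] [ 7.00000e-03 -9.00000e-04  1.19900e-01  1.60851e+01] [ 0.47514443  1.06418554 -3.00754715]
```

View pics/crop5.png

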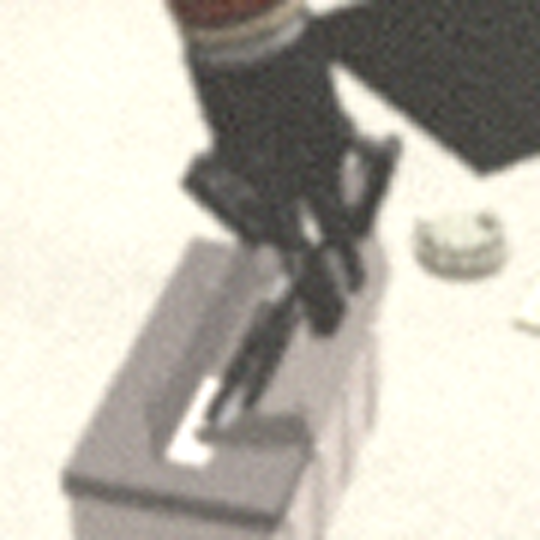

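Tilted 16°: the lip is over the slot, near end at crop (205,435), with the knives still in the tray. I pour by pivoting about the lip.

Request:
{"op": "play_rows", "data": {"series": [[0, [0, -0.03, 0.06], [0, 0, 0]], [0, [0, -0.05, -0.095], [-0.5, 0, 0]], [0, [0, -0.05, -0.095], [-0.5, 0, 0]], [0, [0, -0.05, -0.095], [-0.5, 0, 0]], [0, [0, -0.05, -0.095], [-0.5, 0, 0]], [0, [0, -0.05, -0.095], [-0.5, 0, 0]], [0, [0, -0.05, -0.095], [-0.5, 0, 0]], [0, [0, -0.05, -0.095], [-0.5, 0, 0]]]}}

```text
t: 10.1
tool_pos: [0.5942, -0.2819, 0.1882]
tool_rot: [1.567, 2.008, 0.812]
contact_force: [-0.1, 0.4, -2.7]
opening: 0.013
grip_force: 78.8
```

Request:
{"op": "play_rows", "data": {"series": [[0, [0, -0.05, -0.095], [-0.5, 0, 0]], [0, [0, -0.05, -0.095], [-0.5, 0, 0]], [0, [0, -0.05, -0.095], [-0.5, 0, 0]], [0, [0, -0.05, -0.095], [-0.5, 0, 0]], [0, [0, 0, 0], [0, 0, 0]], [0, [0, 0, 0], [0, 0, 0]], [0, [0, 0, 0], [0, 0, 0]], [0, [0, 0, 0], [0, 0, 0]]]}}

```text
t: 11.1
tool_pos: [0.5744, -0.2866, 0.1924]
tool_rot: [1.408, 1.806, 1.041]
contact_force: [-0.1, -0.5, -2.9]
opening: 0.0133
grip_force: 78.9
```

Run:
```python
from h import *
s=ctrl.get_obs(); print(s["t"],s["tool_pos"],lipnow(s),s["contact_force"])
e=cam("scene")
k=lambda im,a,b,w,h,f: cv2.resize(cv2.convertScaleAbs(im[b:b+h,a:a+w],alpha=1.6),None,fx=f,fy=f,interpolation=cv2.INTER_CUBIC)
cv2.imwrite("pics/crop6.png",k(e["color"],200,170,90,90,6))
```

```text
11.1 [ 0.57438992 -0.28658265  0.19240529] [ 5.90000e-03 -5.00000e-04  1.16000e-01  6.00005e+01] [-0.05335607 -0.5028515  -2.89016915]
```

View pics/crop6.png

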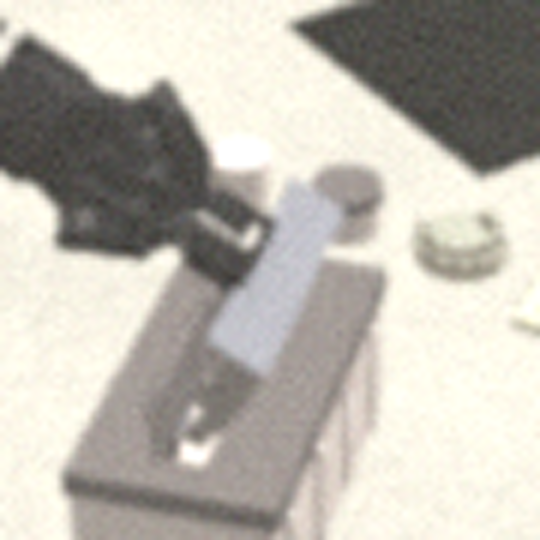

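Request:
{"op": "play_rows", "data": {"series": [[0, [0, -0.05, -0.095], [-0.5, 0, 0]], [0, [0, -0.05, -0.095], [-0.5, 0, 0]], [0, [0.06, 0, 0], [0, 0, 0]], [0, [-0.06, 0, 0], [0, 0, 0]], [0, [0.06, 0, 0], [0, 0, 0]], [0, [-0.06, 0, 0], [0, 0, 0]], [0, [0, 0, 0], [0, 0, 0]], [0, [0, 0, 0], [0, 0, 0]]]}}

```text
t: 12.15
tool_pos: [0.5636, -0.2892, 0.1919]
tool_rot: [1.325, 1.698, 1.145]
contact_force: [0.3, 0.7, -2.9]
opening: 0.0124
grip_force: 79.0
```

Request:
{"op": "play_rows", "data": {"series": [[0, [0, 0.42, -0.17], [0, 0, 0]], [0, [0, 0.42, -0.17], [0, 0, 0]], [0, [0, 0.42, -0.17], [0, 0, 0]], [0, [0, 0.42, -0.17], [0, 0, 0]], [0, [0, 0, 0], [0.8, 0, 0]], [0, [0, 0, 0], [0.9, 0, 0]], [0, [0, 0, 0], [0.9, 0, 0]], [0, [0, 0, 0], [0.9, 0, 0]]]}}

```text
t: 13.15
tool_pos: [0.5631, -0.289, 0.2827]
tool_rot: [1.61, 2.062, 0.746]
contact_force: [0.1, 1.0, -2.5]
opening: 0.0131
grip_force: 78.9
```

Request:
{"op": "play_rows", "data": {"series": [[0, [0, 0, 0], [0.9, 0, 0]], [0, [0, 0, 0], [0.9, 0, 0]], [0, [0, 0, 0], [0.9, 0, 0]], [0, [0, 0, 0], [0.9, 0, 0]], [0, [0, 0, 0], [0.9, 0, 0]], [0, [0, 0, 0], [0.5, 0, 0]], [0, [0, 0, 0], [0, 0, 0]]]}}

```text
t: 14.02
tool_pos: [0.5644, -0.2883, 0.2818]
tool_rot: [-1.931, -2.477, -0.003]
contact_force: [-0.3, -0.4, -3.0]
opening: 0.0127
grip_force: 78.9
```

Run:
```python
from h import *
s=ctrl.get_obs(); print(s["t"],s["tool_pos"],lipnow(s),s["contact_force"])
p=[.480,.257,s["tool_pos"][2]]; print(toolrows(s,p,65))
d=cam("top");e=cam("scene")
k=lambda im,a,b,w,h,f: cv2.resize(cv2.convertScaleAbs(im[b:b+h,a:a+w],alpha=1.6),None,fx=f,fy=f,interpolation=cv2.INTER_CUBIC)
cv2.imwrite("pics/crop7.png",np.hstack([k(e["color"],200,130,80,120,5),k(d["color"],290,90,80,120,5)]))
```

```text
14.025 [ 0.56439396 -0.28827851  0.2818064 ] [-0.0675  0.0003  0.2486  0.0378] [-0.2571504  -0.35794018 -3.00730306]
(array([10.98784828,  1.02326687,  0.02264923]), np.float64(50.881575762251884))
```

View pics/crop7.png

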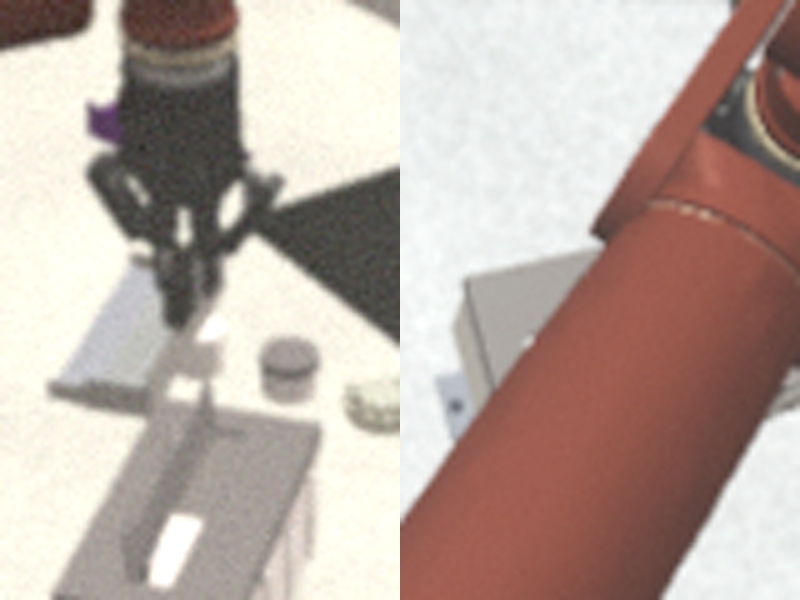

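The tray is empty (plain floor at crop (110,320)), no knife lies on the lid, and the flap is still open. I carry the tray back.

Request:
{"op": "play_rows", "data": {"series": [[0, [0.4, 0.04, 0], [0, 0, 0]], [0, [0.8, 0.08, 0], [0, 0, 0]], [0, [0.96, 0.1, 0], [0, 0, 0]], [0, [0.96, 0.1, 0], [0, 0, 0]], [0, [0.96, 0.1, 0], [0, 0, 0]], [0, [0.96, 0.1, 0], [0, 0, 0]], [0, [0.96, 0.1, 0], [0, 0, 0]], [0, [0.96, 0.1, 0], [0, 0, 0]]]}}

```text
t: 15.12
tool_pos: [0.5126, 0.0591, 0.2826]
tool_rot: [1.934, 2.476, 0.002]
contact_force: [1.4, -0.4, -1.8]
opening: 0.0129
grip_force: 78.8
```

Request:
{"op": "play_rows", "data": {"series": [[0, [0.96, 0.1, 0], [0, 0, 0]], [0, [0.96, 0.1, 0], [0, 0, 0]], [0, [0.96, 0.1, 0], [0, 0, 0]], [0, [0.8, 0.08, 0], [0, 0, 0]], [0, [0.4, 0.04, 0], [0, 0, 0]]]}}

```text
t: 15.75
tool_pos: [0.4834, 0.2619, 0.2826]
tool_rot: [-1.931, -2.478, -0.001]
contact_force: [1.0, -1.0, -3.3]
opening: 0.0129
grip_force: 78.9
```

Request:
{"op": "play_rows", "data": {"series": [[0, [0, 0, 0], [0, 0, -0.5]], [0, [0, 0, 0], [0, 0, -0.9]], [0, [0, 0, 0], [0, 0, -0.95]], [0, [0, 0, 0], [0, 0, -0.95]], [0, [0, 0, 0], [0, 0, -0.95]], [0, [0, 0, 0], [0, 0, -0.9]], [0, [0, 0, 0], [0, 0, -0.7]], [0, [0, 0, 0], [0, 0, -0.51]]]}}

```text
t: 16.75
tool_pos: [0.4845, 0.2595, 0.2825]
tool_rot: [-0.68, -3.067, -0.0]
contact_force: [0.0, -0.2, -2.7]
opening: 0.0127
grip_force: 78.8
```

Request:
{"op": "play_rows", "data": {"series": [[0, [0, 0, 0.5], [0, 0, 0]], [0, [0, 0, 0.8], [0, 0, 0]], [0, [0, 0, 0.9], [0, 0, 0]], [0, [0, 0, 0.8], [0, 0, 0]], [0, [0, 0, 0.5], [0, 0, 0]], [0, [0, 0, 0.3], [0, 0, 0]], [0, [0, 0, 0], [0, 0, 0]], [0, [0, 0, 0], [0, 0, 0]]]}}

```text
t: 17.75
tool_pos: [0.4859, 0.2604, 0.0941]
tool_rot: [0.682, 3.064, 0.002]
contact_force: [0.1, 0.8, -1.6]
opening: 0.0129
grip_force: 78.6
```

Run:
```python
from h import *
s=ctrl.get_obs(); print(s["t"],s["tool_pos"],s["contact_force"],toolrows(s,[.484,.262,.0448],65),R.from_rotvec(s["tool_rot"]).as_matrix()[:,2].round(4))
```

```text
17.75 [0.48592911 0.26044075 0.09407215] [ 0.11453822  0.79658513 -1.60520652] (array([0.05000444, 0.00994566, 0.9853728 ]), np.float64(0.09607731932793229)) [ 0.0025  0.001  -1.    ]
```

Lower 49 mm to the mat, release, and rise.

Request:
{"op": "play_rows", "data": {"series": [[0, [0, 0, 0.4], [0, 0, 0]], [0, [0, 0, 0.3], [0, 0, 0]], [0, [0, 0, 0.2], [0, 0, 0]], [0, [0, 0, 0.08], [0, 0, 0]], [0, [0, 0, 0], [0, 0, 0]], [0, [0, 0, 0], [0, 0, 0]]]}}

```text
t: 18.5
tool_pos: [0.4848, 0.2603, 0.0441]
tool_rot: [-0.682, -3.066, 0.001]
contact_force: [-4.1, -1.4, 5.7]
opening: 0.013
grip_force: 80.0
```

Run:
```python
from h import *
s=ctrl.get_obs(); print(s["t"],s["tool_pos"],s["contact_force"])
```

```text
18.5 [0.48476951 0.26025058 0.04411521] [-4.12907552 -1.44929063  5.68958605]
```

Request:
{"op": "play_rows", "data": {"series": [[1, [0, 0, 0], [0, 0, 0]], [1, [0, 0, 0], [0, 0, 0]], [1, [0, 0, 0], [0, 0, 0]], [1, [0, 0, 0], [0, 0, 0]], [1, [0, 0, 0], [0, 0, 0]], [1, [0, 0, -0.3], [0, 0, 0]], [1, [0, 0, -0.6], [0, 0, 0]], [1, [0, 0, -0.6], [0, 0, 0]]]}}

```text
t: 19.5
tool_pos: [0.4851, 0.2602, 0.1203]
tool_rot: [0.682, 3.066, 0.001]
contact_force: [0.5, 0.1, -0.4]
opening: 0.0855
grip_force: 0.0
```

Request:
{"op": "play_rows", "data": {"series": [[1, [0, 0, -0.8], [0, 0, 0]], [0, [0, 0, -0.8], [0, 0, 0]], [0, [0, 0, -0.8], [0, 0, 0]], [0, [-0.2, -0.4, 0], [0, 0, 0]], [0, [-0.42, -0.84, 0], [0, 0, 0]], [0, [-0.42, -0.84, 0], [0, 0, 0]], [0, [-0.42, -0.84, 0], [0, 0, 0]], [0, [-0.42, -0.84, 0], [0, 0, 0]]]}}

```text
t: 20.5
tool_pos: [0.4903, 0.0486, 0.2399]
tool_rot: [0.681, 3.065, 0.0]
contact_force: [0.3, -0.0, -0.5]
opening: 0.0002
grip_force: 0.0
```

Request:
{"op": "play_rows", "data": {"series": [[0, [-0.42, -0.84, 0], [0, 0, 0]], [0, [-0.42, -0.84, 0], [0, 0, 0]], [0, [-0.42, -0.84, 0], [0, 0, 0]], [0, [-0.42, -0.84, 0], [0, 0, 0]], [0, [-0.42, -0.84, 0], [0, 0, 0]], [0, [-0.42, -0.84, 0], [0, 0, 0]], [0, [-0.42, -0.84, 0], [0, 0, 0]], [0, [-0.3, -0.4, 0], [0, 0, 0]]]}}

```text
t: 21.5
tool_pos: [0.5037, -0.3054, 0.2397]
tool_rot: [0.685, 3.065, -0.001]
contact_force: [0.0, -0.2, -0.3]
opening: -0.0001
grip_force: 0.0
```

Request:
{"op": "play_rows", "data": {"series": [[0, [0, 0, 0], [0, 0, 0.7]], [0, [0, 0, 0], [0, 0, 0.9]], [0, [0, 0, 0], [0, 0, 0.9]], [0, [0, 0, 0], [0, 0, 0.9]], [0, [0, 0, 0], [0, 0, 0.9]], [0, [0, 0, 0], [0, 0, 0.9]], [0, [0, 0, 0], [0, 0, 0.9]], [0, [0, 0, 0], [0, 0, 0.27]]]}}

```text
t: 22.5
tool_pos: [0.504, -0.3031, 0.2398]
tool_rot: [1.936, 2.472, -0.0]
contact_force: [1.1, 0.2, -0.1]
opening: -0.0002
grip_force: 0.0
```

Run:
```python
from h import *
s=ctrl.get_obs(); p=np.append(BC,0)-.062*bx+[0,0,.138]
print(s["t"],s["tool_pos"],s["opening"],s["contact_force"],toolrows(s,p,14),s["q"])
# tray on the mat: lip corners again
d=cam("top"); G=cv2.cvtColor(d["color"],cv2.COLOR_BGR2GRAY)
m=((G>45)*255).astype(np.uint8); mat=np.zeros_like(m); cv2.fillConvexPoly(mat,np.int32([[180,150],[223,171],[193,229],[149,207]]),255)
m=cv2.morphologyEx(m&mat,cv2.MORPH_CLOSE,np.ones((3,3))); c=max(cv2.findContours(m,0,2)[0],key=cv2.contourArea)
r=cv2.minAreaRect(c); print(r,[ray(d,*q,.015).round(3) for q in cv2.boxPoints(r)])
```

```text
22.5 [ 0.5040451  -0.30308226  0.23976269] -0.00018213708020329973 [ 1.13762151  0.18561022 -0.12410368] (array([-0.00982691, -0.02944628,  2.03524203]), np.float64(0.1378314372065752)) [-6.67863832e-01 -4.00500874e-02  1.69194891e+00 -1.32079123e-05
  1.48832826e+00 -9.09802786e-01]
((186.00001525878906, 189.00001525878906), (50.087921142578125, 65.29318237304688), 26.56505012512207) [array([0.39 , 0.377, 0.015]), array([0.609, 0.284, 0.015]), array([0.526, 0.117, 0.015]), array([0.312, 0.213, 0.015])]
```

Request:
{"op": "play_rows", "data": {"series": [[0, [0, 0, 0.7], [0, 0, 0]], [0, [0, 0, 0.7], [0, 0, 0]], [0, [0, 0, 0.63], [0, 0, 0]], [0, [0, 0, 0], [0, 0, 0]]]}}

```text
t: 23.05
tool_pos: [0.5024, -0.3017, 0.1345]
tool_rot: [-1.931, -2.471, -0.0]
contact_force: [-1.0, 0.0, 0.6]
opening: -0.0002
grip_force: 0.0
```

Request:
{"op": "play_rows", "data": {"series": [[0, [0, 0.2, 0], [0, 0, 0]], [0, [0, 0.2, 0], [0, 0, 0]], [0, [0, 0.2, 0], [0, 0, 0]], [0, [0, 0.2, 0], [0, 0, 0]], [0, [0, 0.2, 0], [0, 0, 0]], [0, [0, 0.15, 0], [0, 0, 0]], [0, [0, 0.15, 0], [0, 0, 0]], [0, [0, 0, 0], [0, 0, 0]]]}}

```text
t: 24.05
tool_pos: [0.5675, -0.2871, 0.1367]
tool_rot: [-1.934, -2.475, -0.0]
contact_force: [0.5, 0.2, -0.1]
opening: 0.0001
grip_force: 0.0
```

Request:
{"op": "play_rows", "data": {"series": [[0, [0, 0.1, 0.08], [0, 0, 0]], [0, [0, 0.05, 0.1], [0, 0, 0]], [0, [0, 0, 0.1], [0, 0, 0]], [0, [0, 0, 0.06], [0, 0, 0]], [0, [0, 0, 0.06], [0, 0, 0]], [0, [0, 0, 0], [0, 0, 0]]]}}

```text
t: 24.8
tool_pos: [0.5741, -0.2855, 0.1165]
tool_rot: [-1.935, -2.474, 0.0]
contact_force: [0.1, 0.3, 0.2]
opening: -0.0002
grip_force: 0.0
```

Run:
```python
from h import *
s=ctrl.get_obs(); p=s["tool_pos"]-np.append(BC,0)
print(s["t"],p@bx,p@by,p[2],s["contact_force"])
```

```text
24.8 0.01158829113491792 0.0007381632886799298 0.11652101544852345 [0.10484088 0.3329156  0.18988591]
```

Request:
{"op": "play_rows", "data": {"series": [[0, [0, 0, 0.03], [0, 0, 0]], [0, [0, 0, 0.03], [0, 0, 0]], [0, [0, 0, 0.03], [0, 0, 0]], [0, [0, 0, 0], [0, 0, 0]]]}}

```text
t: 25.3
tool_pos: [0.5745, -0.2856, 0.1131]
tool_rot: [1.935, 2.475, 0.0]
contact_force: [-0.3, 1.0, 4.2]
opening: 0.0002
grip_force: 1.8
```

Request:
{"op": "play_rows", "data": {"series": [[0, [0, 0, 0.02], [0, 0, 0]], [0, [0, 0, 0.02], [0, 0, 0]], [0, [0, 0, 0], [0, 0, 0]]]}}

```text
t: 25.68
tool_pos: [0.5746, -0.2856, 0.113]
tool_rot: [1.935, 2.475, -0.0]
contact_force: [-5.1, 3.7, 11.8]
opening: 0.0003
grip_force: 5.8
```

The tip bottoms out at z = 0.113 m (lid plus plate) with 12 N, so the flap should be shut. I retreat upward and check.

Request:
{"op": "play_rows", "data": {"series": [[0, [0, 0, -0.1], [0, 0, 0]], [0, [0, 0, -0.4], [0, 0, 0]], [0, [0, 0, -0.8], [0, 0, 0]], [0, [0, 0, -0.8], [0, 0, 0]], [0, [0, -0.4, -0.8], [0, 0, 0]], [0, [0, -0.8, 0], [0, 0, 0]], [0, [0, -0.8, 0], [0, 0, 0]], [0, [0, 0, 0], [0, 0, 0]]]}}

```text
t: 26.68
tool_pos: [0.4757, -0.3104, 0.2566]
tool_rot: [1.937, 2.471, -0.001]
contact_force: [1.2, 0.1, 0.3]
opening: -0.0002
grip_force: 0.0
```

Run:
```python
from h import *
s=ctrl.get_obs(); print(s["t"],s["tool_pos"],s["contact_force"])
d=cam("top");e=cam("scene")
k=lambda im,a,b,w,h,f: cv2.resize(cv2.convertScaleAbs(im[b:b+h,a:a+w],alpha=1.6),None,fx=f,fy=f,interpolation=cv2.INTER_CUBIC)
cv2.imwrite("pics/crop8.png",np.hstack([k(e["color"],200,150,120,130,3.5),k(d["color"],140,120,108,130,3.5)]))
```

```text
26.675 [ 0.47573132 -0.31035595  0.25658817] [1.24587883 0.10904721 0.27211543]
```

View pics/crop8.png

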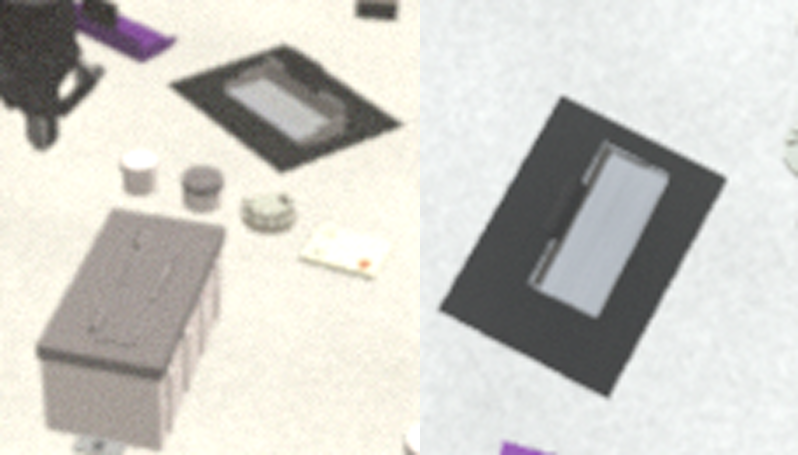

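The flap lies flat on the lid at crop (130,290). The empty tray stands flat on the mat at (600,230), and the bystanders look unmoved. Handing in.

```bash
python3 -c "
from station import ctrl
print(ctrl.finish_job())"
```

```text
the job is handed in; nothing more can be done
None
```

I handed the job in at about 27 s of the 67 s allowed, and no verdict came back: the tray is empty and flat on its mat, no knife lies on the lid or in the tray (I couldn't see inside the box), the flap is shut flat, and the jars, model and palette look unmoved (I didn't check the carton and brown bottle at the end).

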